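# Tighten the stay bolt of an upturned folding table to the torque wrench's click

## Task

Gently push the slotted steel stay fully home under the bolt head by its upright tab. Then pull the torque wrench clockwise (seen from above) until its handle breaks over at the hinge, stop pulling straight away, and ease off and let go so that the handle springs straight again and the wrench stays where the bolt is tight. Leave the tape roll, the screwdriver and the carton where they are.

Things in the scene. Friction and masses are not known exactly. Their poses are not given: they have to be found in the camera images.
- tabletop: Upturned slatted wooden table top, 432 x 600 mm, fixed on the bench. Origin on the bench right below the bolt; x away from the robot, y left (turned with it). Slats along y from -320 to +280 mm, upper face at z = 20 mm. 45 mm wide battens along x at y = 0 and y = -270 mm, top at z = 40 mm. A 40 mm wide block, top at z = 44 mm, carries the stay from y = 30 to 180 mm.
- stay_tab (a point): Centre of the outer (+y) face of the upright steel tab at the stay's outer end. Tab 36 mm wide (table top's x), 6 mm thick; upper edge 22 mm above this point, foot on the flat 30 x 5 mm stay, 17 mm below it, 50 mm above the bench. Push it towards the table top's -y to slide the slotted stay home: about 3 N, then a hard stop; over 35 N would bend it. It stays where it is left.
- stay (a joint): How far the stay stands out from home, in m: 0 = fully home, slot bottomed on the bolt; starts at 0.03 to 0.055, can be drawn out to 0.06.
- bolt_axis (a point): Point on the upright bolt axis at the height of the wrench's centre line, 82 mm above the bench. The wrench sits captive on the bolt head and turns the bolt about this axis. The bolt turns easily clockwise (about 3 N at the grip) for 0.3 to 0.5 rad, then is snug and turns no further. Turning it counter-clockwise slackens it again.
- wrench_pivot (a point): The wrench's upright break-over hinge (22 mm boss), at the end of the wrench head, 50 mm from the bolt axis. The bolt is snug when the line from bolt to hinge points 0.2 rad to the -x side of the table top's -y, give or take 0.2 rad: where exactly must be felt.
- handle_grip (a point): Where to pull: on the centre line of the wrench's black round grip, 170 mm from the hinge, 220 mm from the bolt axis when straight, 82 mm above the bench. Grip 22 mm in diameter, from 100 to 220 mm past the hinge; the shaft before it 16 mm. It points roughly to the table top's -y. Tightening moves it clockwise from above, towards the robot (table top's -x).
- wrench_handle (a joint): Bend of the break-over hinge, rad: 0 = straight, grows as the handle breaks over clockwise. With the bolt snug the pull at the grip point rises to about 14 N before the hinge gives, then falls: 10 N at 0.1, 6 N at 0.2. Broken over = past 0.05; past 0.18 the bolt is over-tightened; end stop 0.3. It springs straight when eased off.
- tape: Bystander: cardboard-brown tape roll lying flat on the slats, 90 mm outside diameter, 45 mm high, origin at the centre of its underside.
- screwdriver: Bystander: screwdriver lying on the slats, 170 mm long along its x axis.
- carton: Bystander: small open cardboard carton on the bench, 160 x 120 x 60 mm, origin at the centre of its underside.

How it is judged:
By the outcome, as a careful person would: the job done as asked, in the order asked, and still so for the second after the job is handed in, with the robot touching nothing.
It also fails if it takes over 58 s, if anything falls off the work surface, if the arm or the gripper's body presses on something with over 40 N, if the wrist force passes 120 N, or if a joint passes its speed limit or range.

## Robot

A 7-joint arm with a two-finger parallel gripper is mounted at the origin on the work surface. World frame = base frame: x ahead of the robot, y to its left, z up, the work surface at z = 0. Lengths are in mm, angles in rad, forces in N, time in s.
With the tool pointing down it reaches from about 350 to 900 mm from the base axis. Payload 19.9 kg.
Tool frame: the origin (TCP) lies midway between the tips of the shut fingers; the grasp point (between the pads) lies 19 mm behind it; z points along the fingers, y is the line along which they close (so a half turn about z gives the same grasp; the last joint's range is limited). The gripper opens to 85 mm and grips with 20 to 120 N. Pads are 22 mm wide; open, the fingers measure 114 mm over their backs; the gripper's body (76 mm by 85 mm) begins 54 mm behind the grasp point. The pads swing forward as they close: fully open they stand 13 mm farther back than shut.
Start: joints at [-1.155, 0.417, -0.01, 1.614, 0.005, 1.111, -0.053], TCP at [276.222, 560.627, 231.26] pointing down, gripper open.
Joint ranges: [-2.81, 2.81], [-0.39, 2.02], [-1.27, 1.25], [0.06, 2.57], [-1.19, 4.33], [0.19, 2], [-2.82, 2.82]. Speed limits (rad/s): [1.89, 1.89, 2.39, 2.39, 3.01, 3.01, 3.01].

## Interface

Orientations are given as a unit quaternion [w, x, y, z].
In Python, from rig import robot gives the robot as it stands. The module is installed in compiled form; this text tells all that it offers.
- The arm moves only by the tool servo_tool, never from a script. Its arguments are lists of equal length, an entry for each row: "jaw": the finger opening in cm, from 0 to 8.54; "linear": the shift along the tool's x, y, z in cm, a list of three; "turn": the turn about the tool's z in rad. In form: {"jaw": [jaw, ...], "linear": [[dx, dy, dz], ...], "turn": [turn, ...]}. A call has 1 to 8 rows; each row shifts and turns the commanded pose from where the row before left it, along the tool's axes as they then stand; what a row does not reach is not made up. A row lasts 1/10 s, in which the tool goes at most 50 mm and 8.59 degrees, less where a joint would pass 70% of its speed; a pose out of reach is approached as far as the arm can. A call with a gripper value outside its range is refused whole. The fingers move at their own pace and stop on an object; "grip_force" is the grip in N (left out, the last holds). Time passes only in rows, so rows that do not move let the fingers close. It gives the time, the measured TCP pose, the force, the opening and the grip force at its end, in the units of the state.
- robot.read_state(): the state, without advancing time (a new reading comes with each control period).
- robot.snapshot(name): name is "scene" or "top"; returns (picture, depth): 384x512x3 uint8, blue, green, red; 384x512 float32, mm along the optical axis (not along the pixel's ray), 0 where there is no reading.
- robot.camera_model(name): a dict with "intrinsics" (3x3 intrinsics, pixels), "k1" (the pictures are not rectified: a ray, as slopes to the right and down, at radius r is drawn at 1 + k1 r^2 times it, then the intrinsics apply), "world_from_camera" (4x4, takes a point from camera to world coordinates). Camera axes: x right, y down, z forward; pixel columns grow to the right and rows downward; lengths in mm; the calibration is good to about 2 mm. A picture is of the moment at which its call begins. camera_model takes no time and is no camera call.
- robot.sign_off(): hands the job in; it is judged then, once.
Trained networks look in the newest picture that a camera, given by its name, has taken for a name from the list of things; names that differ only in an ending like _2 or _b are one class to them, and where a whole thing is asked for, a point or a joint stands for the part that bears it (a point fixed in the world has none). Each returns a list of dicts, best first, with "score" (0 to 1); they miss things now and then, are a little off and sometimes report something else, mostly with a low value. They report only what shows in the picture. A call takes as long as a camera call.
- robot.spot_in(camera, thing): "point" ([x, y, z] in mm, in the coordinates of the camera as it stood for that picture, good to about 4 mm: the middle of the surface that is visible of it).
- robot.trace(camera, thing): "pixels" (384x512 bool, what is visible of it).
- robot.place_of(camera, thing): "point" ([x, y, z] in mm, in the coordinates of the camera as it stood for that picture, good to about 4 mm: a listed point, or the origin of a listed thing).
The state is a dict: "time_s": time; "joints": joint angles; "joint_velocities": joint speeds; "joint_torque": joint torques, N m; "ee_pos": TCP position; "tcp_rot": TCP orientation; "ft_force": force on the tool from outside, world axes, zero at the start; "moment": the same for the moment, N m; "grip_width": finger opening in mm; "grip_force": force on a finger pad.
Only numpy, scipy, OpenCV 4.12 (cv2) and the standard library are available. Lean on these libraries where they do the work, as an engineer would, in place of code of your own. Each camera call takes 0.05 s, during which the arm holds its last target. There are 200 camera calls.

## Working session

There is one attempt and no reset: what is moved stays moved. The work goes in short steps, Python scripts to look and compute and a tool call to move; the robot and the scene stay as the last step left them, time stands still between calls to the robot, and variables do not carry over. Pictures are saved under pics/ and viewed, at most 10 in all, crops included, and the job is handed in when it is done.

Besides the shell and the picture viewer there is one more tool, called after "Request:" as a command line: name --pt "numbers of a row" for each row, then --argument value for the rest. servo_tool: Moves the arm, as the interface text tells. Its arguments: {"type":"object","properties":{"jaw":{"type":"array"},"linear":{"type":"array"},"turn":{"type":"array"},"grip_force":{"type":"number"}},"required":["jaw","linear","turn"]}

```bash
mkdir -p pics; cat > h.py <<'E'
import numpy as np, cv2
from rig import robot
def w(cam,p):
    T=np.array(robot.camera_model(cam)["world_from_camera"]);return (T@np.r_[p,1])[:3]
def px(cam,p):
    m=robot.camera_model(cam);T=np.linalg.inv(np.array(m["world_from_camera"]));c=(T@np.r_[p,1])[:3]
    K=np.array(m["intrinsics"]);s=c[:2]/c[2];s=s*(1+m["k1"]*(s@s));return (K@np.r_[s,1])[:2]
E
python3 - <<'E'
from h import *
np.set_printoptions(precision=3,suppress=True)
s=robot.read_state();print(s["time_s"],s["ee_pos"],s["tcp_rot"],s["ft_force"])
ims=[]
for c in("scene","top"):
    im,d=robot.snapshot(c);cv2.imwrite(f"pics/{c}0.png",im)
    for t in("tabletop","stay_tab","bolt_axis","wrench_pivot","handle_grip","tape","screwdriver","carton"):
        r=robot.place_of(c,t)
        print(c,t,[(round(x["score"],2),w(c,x["point"]).round(1),px(c,w(c,x["point"])).round()) for x in r[:2]])
E
```

```text
0.0 [276.066 560.329 230.659] [-0.     0.227  0.974 -0.001] [-0.081  0.023 -0.118]
scene tabletop []
scene stay_tab [(0.73, array([551.2, 259.7,  67.8]), array([382., 206.]))]
scene bolt_axis [(0.9, array([549.8, 104.1,  82.1]), array([320., 190.]))]
scene wrench_pivot [(0.93, array([566.7,  53.2,  85.1]), array([299., 190.]))]
scene handle_grip [(0.66, array([ 628.3, -106.2,   84.4]), array([232., 195.]))]
scene tape [(0.65, array([551.2, 258.6,  68. ]), array([381., 205.])), (0.64, array([683.7, 221.2,  19. ]), array([360., 256.]))]
scene screwdriver [(0.59, array([420.3, 254.2,  20.7]), array([377., 185.]))]
scene carton [(0.9, array([ 488. , -493.1,    2.1]), array([128., 162.]))]
top tabletop [(0.79, array([543.1, 100.5,   3.5]), array([202., 192.]))]
top stay_tab [(0.93, array([556.2, 263.4,  68.6]), array([150., 185.]))]
top bolt_axis [(0.87, array([549.7, 101.9,  82.2]), array([198., 187.]))]
top wrench_pivot [(0.74, array([571.5,  55.7,  82.7]), array([213., 181.]))]
top handle_grip [(0.81, array([ 630. , -105.8,   84.8]), array([263., 164.]))]
top tape [(0.75, array([684.4, 221.4,  16.3]), array([169., 151.]))]
top screwdriver [(0.56, array([421.8, 256.6,  16.3]), array([155., 227.])), (0.46, array([570.5,  53. ,  80.8]), array([214., 181.]))]
top carton [(0.62, array([ 491.8, -500.8,   -2.4]), array([376., 210.]))]
```

View pics/scene0.png

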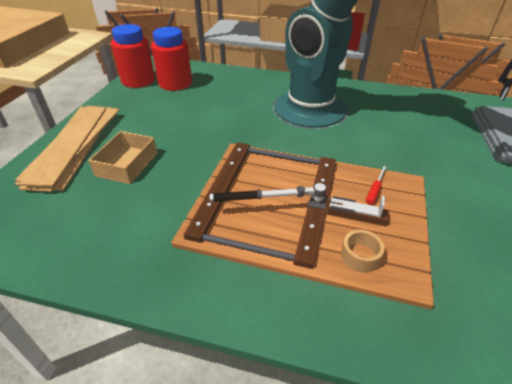

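View pics/top0.png

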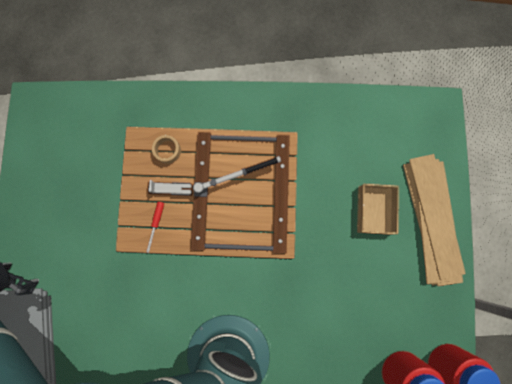

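The scene view shows the wrench running from the bolt (320,190) to its grip (232,195), and the tab at (382,206). The tape roll (363,250) and screwdriver (375,187) are well clear of the tab, and the carton (125,157) is far away. The top view agrees: bolt (198,187), tab (150,187), grip (263,164). Next I'll get the table's yaw and refine the tab position.

```bash
python3 - <<'E'
from h import *
np.set_printoptions(precision=3,suppress=True)
im,d=robot.snapshot("top");m=robot.camera_model("top");K=np.array(m["intrinsics"]);T=np.array(m["world_from_camera"])
v,u=np.mgrid[:384,:512];p=cv2.undistortPoints(np.stack([u,v],-1).reshape(-1,1,2).astype(float),K,np.array([m["k1"],0,0,0.])).reshape(384,512,2)
P=np.dstack([p[...,0]*d,p[...,1]*d,d])@T[:3,:3].T+T[:3,3]
M=(P[...,2]>12)&(P[...,2]<28)&(d>0)&(abs(P[...,0]-550)<300)&(abs(P[...,1]-90)<350)
print(cv2.minAreaRect(P[M][:,:2].astype(np.float32)))
for lo,hi in((60,100),):
    M=(P[...,2]>lo)&(P[...,2]<hi)&(abs(P[...,0]-554)<40)&(P[...,1]>200)&(P[...,1]<300)&(d>0);print(P[M].min(0),P[M].max(0),M.sum())
M=(P[...,2]>78)&(P[...,2]<100)&(P[...,1]<90)&(abs(P[...,0]-600)<100)&(P[...,1]>-250)&(d>0)
q=P[M];print(cv2.fitLine(q[:,:2].astype(np.float32),cv2.DIST_HUBER,0,.01,.01).ravel(),q.min(0),q.max(0))
E
```

```text
((549.3460083007812, 82.97354125976562), (600.7289428710938, 434.47113037109375), 88.91873168945312)
[535.614 254.651  60.225] [570.994 261.987  91.326] 52
[  0.357  -0.934 600.699 -35.18 ] [ 543.094 -156.681   78.153] [655.188  89.312  96.755]
```

Request:
servo_tool --jaw '[0, 0, 0, 0]' --pt "0 0 0" --pt "0 0 0" --pt "0 0 0" --pt "0 0 0" --turn '[-0.12, -0.12, -0.12, -0.1]'

```text
time_s: 1.35
ee_pos: [276.2, 560.6, 231.3]
tcp_rot: [0.0, -0.004, 1.0, -0.0]
ft_force: [0.6, 0.4, -0.3]
grip_width: 28.1
grip_force: 0.0
```

Request:
servo_tool --jaw '[0, 0, 0, 0, 0, 0, 0, 0]' --pt "-3.4 -3.2 0" --pt "-3.4 -3.2 0" --pt "-3.4 -3.2 0" --pt "-3.4 -3.2 0" --pt "-3.4 -3.2 0" --pt "-3.4 -3.2 0" --pt "-3.4 -3.2 0" --pt "-3.4 -3.2 0" --turn '[0.02, 0, 0, 0, 0, 0, 0, 0]'

```text
time_s: 2.15
ee_pos: [545.5, 299.0, 231.5]
tcp_rot: [0.0, 0.009, 1.0, 0.0]
ft_force: [0.2, 1.0, -0.3]
grip_width: 0.1
grip_force: 0.0
```

Request:
servo_tool --jaw '[0, 0, 0, 0, 0]' --pt "0 0 4.5" --pt "0 0 4.5" --pt "0 0 4.5" --pt "0 0 3" --pt "0 0 0" --turn '[0, 0, 0, 0, 0]'

```text
time_s: 2.65
ee_pos: [542.2, 299.2, 62.4]
tcp_rot: [-0.003, 0.009, 1.0, -0.002]
ft_force: [0.2, -0.4, 0.2]
grip_width: -0.1
grip_force: 0.0
```

Request:
servo_tool --jaw '[0, 0, 0]' --pt "-1.2 -0.6 0" --pt "0 -0.6 0" --pt "0 0 0" --turn '[0, 0, 0]'

```text
time_s: 2.95
ee_pos: [557.5, 287.1, 68.0]
tcp_rot: [0.001, 0.01, 1.0, 0.0]
ft_force: [0.4, 0.5, -1.2]
grip_width: 0.1
grip_force: 0.0
```

Request:
servo_tool --jaw '[0, 0, 0]' --pt "0 -0.6 0" --pt "0 -0.5 0" --pt "0 -0.5 0" --turn '[0, 0, 0]'

```text
time_s: 3.25
ee_pos: [555.8, 272.1, 66.7]
tcp_rot: [0.0, 0.009, 1.0, 0.0]
ft_force: [-0.8, 3.7, 2.1]
grip_width: -0.0
grip_force: 1.7
```

Request:
servo_tool --jaw '[0, 0, 0]' --pt "0 -0.4 0" --pt "0 -0.4 0" --pt "0 0 0" --turn '[0, 0, 0]'

```text
time_s: 3.55
ee_pos: [555.7, 263.7, 66.4]
tcp_rot: [0.0, 0.009, 1.0, -0.0]
ft_force: [0.2, 0.7, -0.1]
grip_width: -0.4
grip_force: 0.0
```

Request:
servo_tool --jaw '[0, 0, 0, 0, 0]' --pt "0 -0.3 0" --pt "0 -0.3 0" --pt "0 -0.3 0" --pt "0 -0.3 0" --pt "0 -0.2 0" --turn '[0, 0, 0, 0, 0]'

```text
time_s: 4.05
ee_pos: [555.4, 249.9, 66.3]
tcp_rot: [-0.0, 0.009, 1.0, -0.0]
ft_force: [-0.0, 3.1, 1.4]
grip_width: -0.1
grip_force: 1.6
```

Request:
servo_tool --jaw '[0, 0]' --pt "0 -0.2 0" --pt "0 -0.2 0" --turn '[0, 0]'

```text
time_s: 4.25
ee_pos: [555.3, 246.2, 66.3]
tcp_rot: [-0.0, 0.009, 1.0, -0.0]
ft_force: [-0.2, 3.1, 2.1]
grip_width: 0.0
grip_force: 1.6
```

Request:
servo_tool --jaw '[0, 0]' --pt "0 -0.2 0" --pt "0 -0.2 0" --turn '[0, 0]'

```text
time_s: 4.45
ee_pos: [555.2, 242.2, 66.3]
tcp_rot: [-0.0, 0.009, 1.0, -0.0]
ft_force: [-0.6, 3.9, 1.5]
grip_width: 0.0
grip_force: 1.6
```

Request:
servo_tool --jaw '[0, 0]' --pt "0 -0.15 0" --pt "0 -0.15 0" --turn '[0, 0]'

```text
time_s: 4.65
ee_pos: [555.1, 239.2, 66.3]
tcp_rot: [-0.0, 0.009, 1.0, -0.0]
ft_force: [-0.2, 3.4, 2.0]
grip_width: -0.2
grip_force: 1.6
```

Request:
servo_tool --jaw '[0, 0]' --pt "0 -0.15 0" --pt "0 -0.15 0" --turn '[0, 0]'

```text
time_s: 4.85
ee_pos: [555.1, 236.2, 66.2]
tcp_rot: [-0.0, 0.009, 1.0, -0.0]
ft_force: [-1.1, 2.7, 1.9]
grip_width: 0.3
grip_force: 1.6
```

Request:
servo_tool --jaw '[0, 0]' --pt "0 -0.15 0" --pt "0 -0.15 0" --turn '[0, 0]'

```text
time_s: 5.05
ee_pos: [555.0, 233.1, 66.3]
tcp_rot: [-0.0, 0.009, 1.0, -0.0]
ft_force: [-0.7, 3.3, 2.3]
grip_width: 0.3
grip_force: 1.6
```

Request:
servo_tool --jaw '[0, 0]' --pt "0 -0.15 0" --pt "0 -0.1 0" --turn '[0, 0]'

```text
time_s: 5.25
ee_pos: [555.0, 230.6, 66.3]
tcp_rot: [-0.0, 0.009, 1.0, -0.0]
ft_force: [-2.2, 2.9, 1.8]
grip_width: -0.2
grip_force: 1.6
```

Request:
servo_tool --jaw '[0, 0]' --pt "0 -0.1 0" --pt "0 -0.1 0" --turn '[0, 0]'

```text
time_s: 5.45
ee_pos: [554.9, 229.6, 66.4]
tcp_rot: [0.0, 0.009, 1.0, 0.0]
ft_force: [-0.6, 11.6, 0.1]
grip_width: 0.2
grip_force: 5.4
```

Request:
servo_tool --jaw '[0, 0]' --pt "0 -0.1 0" --pt "0 -0.1 0" --turn '[0, 0]'

```text
time_s: 5.65
ee_pos: [554.9, 229.4, 66.5]
tcp_rot: [0.0, 0.008, 1.0, 0.001]
ft_force: [0.7, 20.5, -3.8]
grip_width: -0.1
grip_force: 10.0
```

Request:
servo_tool --jaw '[0, 0, 0, 0, 0, 0]' --pt "0 0.3 0" --pt "0 1 0" --pt "0 1.5 0" --pt "0 0 -4.5" --pt "0 0 -4.5" --pt "0 0 -4" --turn '[0, 0, 0, 0, 0, 0]'

```text
time_s: 6.25
ee_pos: [555.4, 255.8, 198.3]
tcp_rot: [0.0, 0.009, 1.0, -0.0]
ft_force: [1.1, -0.4, 0.7]
grip_width: 0.0
grip_force: 0.0
```

Request:
servo_tool --jaw '[0, 0, 0, 0, 0, 0, 0, 0]' --pt "-1.5 -4.4 0" --pt "-1.5 -4.4 0" --pt "-1.5 -4.4 0" --pt "-1.5 -4.4 0" --pt "-1.5 -4.4 0" --pt "-1.5 -4.4 0" --pt "-1.5 -4.4 0" --pt "-1.5 -4.4 0" --turn '[0, 0, 0, 0, 0, 0, 0, 0]'

```text
time_s: 7.05
ee_pos: [669.9, -100.2, 196.3]
tcp_rot: [-0.0, 0.009, 1.0, -0.0]
ft_force: [0.0, 0.9, 0.1]
grip_width: -0.1
grip_force: 0.0
```

```bash
python3 - <<'E'
from h import *
s=robot.read_state();print(s["time_s"],s["ee_pos"],s["tcp_rot"],s["joints"])
for c in("top","scene"):
    im,d=robot.snapshot(c)
    cv2.imwrite(f"pics/{c}1.png",im)
    for t in("stay_tab","handle_grip","wrench_pivot","bolt_axis"):
        print(c,t,[(round(x["score"],2),w(c,x["point"]).round(1)) for x in robot.place_of(c,t)[:2]])
E
```

```text
7.05 [ 669.93760726 -100.18414266  196.34423699] [-1.70135817e-05  8.57409233e-03  9.99963237e-01 -9.93078462e-05] [ 0.00220373  0.54506027  0.14570144  1.50770628 -0.08455508  1.09500612
  1.71948074]
top stay_tab [(0.71, array([552.1, 216.5,  67.9]))]
top handle_grip []
top wrench_pivot [(0.71, array([568.8,  55. ,  82.6]))]
top bolt_axis [(0.5, array([548.9,  98.7,  81.6]))]
scene stay_tab [(0.96, array([550.2, 215.8,  69.4]))]
scene handle_grip [(0.88, array([ 627.7, -108.8,   85.6])), (0.61, array([549.5, 107. ,  -1.8]))]
scene wrench_pivot [(0.9, array([565.9,  53.8,  83.5]))]
scene bolt_axis [(0.92, array([550.6, 104.5,  80.6]))]
```

Request:
servo_tool --jaw '[0, 0, 0, 0]' --pt "0 0 4.4" --pt "0 0 4.4" --pt "0 0 4.2" --pt "0 0 0" --turn '[0, 0, 0, 0]'

```text
time_s: 7.95
ee_pos: [666.0, -98.1, 61.2]
tcp_rot: [-0.004, 0.008, 1.0, 0.0]
ft_force: [-0.7, -0.4, -0.0]
grip_width: -0.1
grip_force: 0.0
```

Request:
servo_tool --jaw '[0, 0, 0]' --pt "0.5 0 0" --pt "0.5 0 0" --pt "0.4 0 0" --turn '[0, 0, 0]'

```text
time_s: 8.25
ee_pos: [655.8, -99.1, 68.8]
tcp_rot: [0.002, 0.009, 1.0, -0.0]
ft_force: [-0.0, 1.1, -0.9]
grip_width: 0.1
grip_force: 0.0
```

Request:
servo_tool --jaw '[0, 0, 0, 0]' --pt "0.4 0 0" --pt "0.4 0 0" --pt "0.4 0 0" --pt "0.4 0 0" --turn '[0, 0, 0, 0]'

```text
time_s: 8.65
ee_pos: [639.3, -98.9, 66.8]
tcp_rot: [0.001, 0.009, 1.0, -0.0]
ft_force: [4.1, -1.8, 1.1]
grip_width: -0.1
grip_force: 1.4
```

Request:
servo_tool --jaw '[0, 0, 0, 0, 0, 0, 0, 0]' --pt "0.4 -0.1 0" --pt "0.4 -0.1 0" --pt "0.4 -0.1 0" --pt "0.4 -0.1 0" --pt "0.4 -0.1 0" --pt "0.4 -0.1 0" --pt "0.4 -0.1 0" --pt "0.4 -0.1 0" --turn '[0, 0, 0, 0, 0, 0, 0, 0]'

```text
time_s: 9.45
ee_pos: [606.7, -106.3, 66.3]
tcp_rot: [-0.0, 0.009, 1.0, -0.0]
ft_force: [3.9, -0.9, 1.1]
grip_width: 0.1
grip_force: 1.5
```

Request:
servo_tool --jaw '[0, 0, 0]' --pt "0.3 -0.1 0" --pt "0.3 -0.1 0" --pt "0.3 -0.1 0" --turn '[0, 0, 0]'

```text
time_s: 9.75
ee_pos: [597.7, -108.6, 66.3]
tcp_rot: [-0.0, 0.009, 1.0, 0.0]
ft_force: [2.9, 1.8, 1.4]
grip_width: -0.1
grip_force: 1.4
```

Request:
servo_tool --jaw '[0, 0, 0]' --pt "0.2 -0.1 0" --pt "0.2 -0.1 0" --pt "0.2 -0.1 0" --turn '[0, 0, 0]'

```text
time_s: 10.05
ee_pos: [591.8, -111.8, 66.2]
tcp_rot: [-0.0, 0.009, 1.0, 0.0]
ft_force: [2.3, 2.6, 0.4]
grip_width: 0.2
grip_force: 1.3
```

Request:
servo_tool --jaw '[0, 0, 0]' --pt "0.15 0 0" --pt "0.15 0 0" --pt "0 0 0" --turn '[0, 0, 0]'

```text
time_s: 10.35
ee_pos: [588.8, -112.1, 66.3]
tcp_rot: [-0.0, 0.009, 1.0, -0.0]
ft_force: [1.8, -0.3, 0.1]
grip_width: 0.4
grip_force: 0.9
```

Request:
servo_tool --jaw '[0, 0, 0]' --pt "0.15 0 0" --pt "0.15 0 0" --pt "0.1 0 0" --turn '[0, 0, 0]'

```text
time_s: 10.65
ee_pos: [584.8, -112.1, 66.3]
tcp_rot: [0.0, 0.009, 1.0, -0.0]
ft_force: [3.0, -1.8, 0.3]
grip_width: 0.2
grip_force: 1.4
```

Request:
servo_tool --jaw '[0, 0]' --pt "0.15 0 0" --pt "0.15 0 0" --turn '[0, 0]'

```text
time_s: 10.85
ee_pos: [581.9, -111.8, 66.3]
tcp_rot: [0.0, 0.009, 1.0, -0.0]
ft_force: [3.5, -2.2, 0.4]
grip_width: -0.1
grip_force: 1.4
```

Request:
servo_tool --jaw '[0, 0]' --pt "0.15 0 0" --pt "0.15 0 0" --turn '[0, 0]'

```text
time_s: 11.05
ee_pos: [578.8, -111.7, 66.3]
tcp_rot: [-0.0, 0.009, 1.0, -0.0]
ft_force: [3.0, -2.9, 0.7]
grip_width: 0.1
grip_force: 1.5
```

Request:
servo_tool --jaw '[0, 0]' --pt "0.15 0 0" --pt "0.15 0 0" --turn '[0, 0]'

```text
time_s: 11.25
ee_pos: [575.8, -111.7, 66.3]
tcp_rot: [-0.0, 0.009, 1.0, -0.0]
ft_force: [3.1, -2.3, 0.0]
grip_width: -0.1
grip_force: 1.5
```

Request:
servo_tool --jaw '[0, 0]' --pt "0.15 0 0" --pt "0.15 0 0" --turn '[0, 0]'

```text
time_s: 11.45
ee_pos: [572.8, -111.6, 66.3]
tcp_rot: [-0.0, 0.009, 1.0, -0.0]
ft_force: [2.8, -2.9, 0.5]
grip_width: 0.2
grip_force: 1.5
```

Request:
servo_tool --jaw '[0, 0]' --pt "0.15 0 0" --pt "0.15 0 0" --turn '[0, 0]'

```text
time_s: 11.65
ee_pos: [569.8, -111.6, 66.3]
tcp_rot: [-0.0, 0.009, 1.0, -0.0]
ft_force: [3.0, -2.2, 0.2]
grip_width: 0.0
grip_force: 1.5
```

Request:
servo_tool --jaw '[0, 0]' --pt "0.15 0 0" --pt "0.15 0 0" --turn '[0, 0]'

```text
time_s: 11.85
ee_pos: [566.8, -111.5, 66.3]
tcp_rot: [0.0, 0.009, 1.0, -0.0]
ft_force: [2.8, -2.0, -0.4]
grip_width: 0.2
grip_force: 1.5
```

Request:
servo_tool --jaw '[0, 0]' --pt "0.15 0 0" --pt "0.15 0 0" --turn '[0, 0]'

```text
time_s: 12.05
ee_pos: [563.8, -111.5, 66.3]
tcp_rot: [0.0, 0.009, 1.0, -0.0]
ft_force: [3.6, -2.1, 0.7]
grip_width: -0.1
grip_force: 1.5
```

Request:
servo_tool --jaw '[0, 0]' --pt "0.15 0 0" --pt "0.15 0 0" --turn '[0, 0]'

```text
time_s: 12.25
ee_pos: [560.8, -111.4, 66.3]
tcp_rot: [-0.0, 0.009, 1.0, -0.0]
ft_force: [2.7, -1.9, 0.1]
grip_width: 0.2
grip_force: 1.5
```

Request:
servo_tool --jaw '[0, 0]' --pt "0.15 0 0" --pt "0.15 0 0" --turn '[0, 0]'

```text
time_s: 12.45
ee_pos: [557.8, -111.3, 66.3]
tcp_rot: [-0.0, 0.009, 1.0, -0.0]
ft_force: [3.5, -2.6, 0.6]
grip_width: -0.3
grip_force: 1.5
```

Request:
servo_tool --jaw '[0, 0]' --pt "0.15 0 0" --pt "0.15 0 0" --turn '[0, 0]'

```text
time_s: 12.65
ee_pos: [555.3, -111.3, 66.5]
tcp_rot: [0.001, 0.009, 1.0, -0.0]
ft_force: [7.1, -3.5, 0.8]
grip_width: 0.0
grip_force: 3.8
```

Request:
servo_tool --jaw '[0, 0]' --pt "0.1 0 0" --pt "0.1 0 0" --turn '[0, 0]'

```text
time_s: 12.85
ee_pos: [554.1, -111.3, 66.8]
tcp_rot: [0.001, 0.009, 1.0, -0.0]
ft_force: [11.1, -3.4, -0.3]
grip_width: 0.3
grip_force: 5.3
```

Request:
servo_tool --jaw '[0]' --pt "0.1 0 0" --turn '[0]'

```text
time_s: 12.95
ee_pos: [553.4, -111.3, 66.9]
tcp_rot: [0.002, 0.009, 1.0, -0.0]
ft_force: [12.1, -3.2, 0.5]
grip_width: -0.1
grip_force: 6.2
```

Request:
servo_tool --jaw '[0]' --pt "0.1 0 0" --turn '[0]'

```text
time_s: 13.05
ee_pos: [552.8, -111.3, 67.1]
tcp_rot: [0.002, 0.009, 1.0, -0.0]
ft_force: [14.6, -2.7, -0.4]
grip_width: 0.4
grip_force: 7.0
```

Request:
servo_tool --jaw '[0]' --pt "0.1 0 0" --turn '[0]'

```text
time_s: 13.15
ee_pos: [552.1, -111.2, 67.2]
tcp_rot: [0.002, 0.009, 1.0, -0.0]
ft_force: [15.5, -3.5, -1.2]
grip_width: 0.1
grip_force: 7.9
```

Request:
servo_tool --jaw '[0]' --pt "0.1 0 0" --turn '[0]'

```text
time_s: 13.25
ee_pos: [551.4, -111.2, 67.3]
tcp_rot: [0.003, 0.009, 1.0, -0.0]
ft_force: [16.7, -3.3, -1.8]
grip_width: 0.1
grip_force: 8.4
```

Request:
servo_tool --jaw '[0]' --pt "0.1 0 0" --turn '[0]'

```text
time_s: 13.35
ee_pos: [550.5, -111.2, 67.3]
tcp_rot: [0.003, 0.009, 1.0, -0.0]
ft_force: [16.7, -3.4, -1.7]
grip_width: 0.0
grip_force: 8.3
```

Request:
servo_tool --jaw '[0]' --pt "0.1 0 0" --turn '[0]'

```text
time_s: 13.45
ee_pos: [549.5, -111.2, 67.3]
tcp_rot: [0.003, 0.009, 1.0, -0.0]
ft_force: [15.5, -4.0, -1.3]
grip_width: -0.1
grip_force: 8.1
```

Request:
servo_tool --jaw '[0, 0]' --pt "0.15 0 0" --pt "0.15 0 0" --turn '[0, 0]'

```text
time_s: 13.65
ee_pos: [546.3, -111.1, 67.3]
tcp_rot: [0.003, 0.009, 1.0, -0.0]
ft_force: [15.1, -3.1, -0.3]
grip_width: -0.3
grip_force: 7.7
```

Request:
servo_tool --jaw '[0, 0]' --pt "0.15 0 0" --pt "0.15 0 0" --turn '[0, 0]'

```text
time_s: 13.85
ee_pos: [543.1, -110.9, 67.2]
tcp_rot: [0.002, 0.009, 1.0, -0.0]
ft_force: [14.5, -1.5, -1.6]
grip_width: 0.0
grip_force: 7.2
```

Request:
servo_tool --jaw '[0]' --pt "0.15 0 0" --turn '[0]'

```text
time_s: 13.95
ee_pos: [541.6, -110.8, 67.2]
tcp_rot: [0.002, 0.009, 1.0, -0.0]
ft_force: [13.7, -1.3, -0.3]
grip_width: -0.1
grip_force: 6.9
```

Request:
servo_tool --jaw '[0, 0]' --pt "0.15 0 0" --pt "0.1 0 0" --turn '[0, 0]'

```text
time_s: 14.15
ee_pos: [538.8, -110.6, 67.1]
tcp_rot: [0.002, 0.009, 1.0, -0.0]
ft_force: [12.8, -0.1, -1.7]
grip_width: 0.0
grip_force: 6.4
```

```bash
python3 - <<'E'
from h import *
s=robot.read_state();print(s["time_s"],s["ee_pos"],s["ft_force"])
for c in("top","scene"):
    im,d=robot.snapshot(c);P={}
    cv2.imwrite(f"pics/{c}2.png",im)
    for t in("handle_grip","wrench_pivot","bolt_axis"):
        r=robot.place_of(c,t);P[t]=w(c,r[0]["point"])[:2] if r else None;print(c,t,P[t],r and r[0]["score"])
    if P["handle_grip"] is not None and P["wrench_pivot"] is not None:
        for b in(np.array([550,103.5]),):
            a=P["wrench_pivot"]-b;g=P["handle_grip"]-P["wrench_pivot"];print(np.arctan2(a[0],-a[1]),np.arctan2(g[0],-g[1]))
E
```

```text
14.15 [ 538.81669698 -110.63610844   67.05412162] [12.82782407 -0.08247705 -1.71373991]
top handle_grip None []
top wrench_pivot [547.9692727   52.44718432] 0.69
top bolt_axis [549.25236786 100.44955657] 0.49
scene handle_grip [ 513.05430805 -119.34242358] 0.97
scene wrench_pivot [423.16505778 258.21344576] 0.26
scene bolt_axis None []
-2.4548912821330147 0.23373063736416716
```

Force peaked near 16.7 N and has fallen to 12.8 N, and the contact geometry puts the bend at about 0.1 rad. The hinge has broken over, so I'll ease off now.

Request:
servo_tool --jaw '[0, 0, 0, 0, 0, 0, 0, 0]' --pt "-0.3 0 0" --pt "-0.3 0 0" --pt "-0.3 0 0" --pt "-0.3 0 0" --pt "-0.2 0 0" --pt "-0.2 0 0" --pt "-0.2 0 0" --pt "-0.2 0 0" --turn '[0, 0, 0, 0, 0, 0, 0, 0]'

```text
time_s: 15.35
ee_pos: [556.8, -111.1, 66.2]
tcp_rot: [-0.0, 0.009, 1.0, 0.0]
ft_force: [-0.1, -0.9, 0.7]
grip_width: -0.2
grip_force: 0.0
```

Request:
servo_tool --jaw '[0, 0, 0, 0, 0, 0, 0, 0]' --pt "-0.5 0 0" --pt "-1 0 0" --pt "-1.5 0 0" --pt "-1 0 0" --pt "0 0 -4" --pt "0 0 -4.5" --pt "0 0 -4.5" --pt "0 0 -2" --turn '[0, 0, 0, 0, 0, 0, 0, 0]'

```text
time_s: 16.15
ee_pos: [598.4, -112.2, 220.5]
tcp_rot: [0.002, 0.009, 1.0, -0.0]
ft_force: [0.3, -0.7, -0.5]
grip_width: -0.2
grip_force: 0.0
```

Request:
servo_tool --jaw '[0, 0, 0, 0, 0]' --pt "0 -4 0" --pt "0 -4.5 0" --pt "0 -4.5 0" --pt "0 -4 0" --pt "0 0 0" --turn '[0, 0, 0, 0, 0]'

```text
time_s: 16.65
ee_pos: [592.3, -288.4, 216.0]
tcp_rot: [-0.001, 0.012, 1.0, -0.001]
ft_force: [-1.5, 0.6, -0.1]
grip_width: -0.3
grip_force: 0.0
```

```bash
python3 - <<'E'
from h import *
np.set_printoptions(precision=3,suppress=True)
for c in("top","scene"):
    im,d=robot.snapshot(c);cv2.imwrite(f"pics/{c}3.png",im)
    for t in("stay_tab","handle_grip","wrench_pivot","bolt_axis","tape","screwdriver","carton"):
        r=robot.place_of(c,t);print(c,t,r and (w(c,r[0]["point"]),r[0]["score"]))
E
```

```text
top stay_tab (array([552.96 , 217.779,  71.086]), 0.68)
top handle_grip (array([ 537.522, -120.447,   80.323]), 0.69)
top wrench_pivot (array([547.721,  49.746,  84.798]), 0.81)
top bolt_axis (array([547.544, 102.527,  79.885]), 0.81)
top tape (array([684.226, 221.672,  17.591]), 0.82)
top screwdriver (array([421.489, 256.183,  18.949]), 0.55)
top carton (array([ 488.784, -499.7  ,    0.121]), 0.56)
scene stay_tab (array([550.484, 214.559,  68.553]), 0.7)
scene handle_grip (array([ 533.417, -121.622,   84.906]), 0.95)
scene wrench_pivot (array([545.94 ,  50.771,  85.064]), 0.67)
scene bolt_axis (array([548.381, 102.355,  81.128]), 0.82)
scene tape (array([683.444, 221.422,  21.61 ]), 0.68)
scene screwdriver (array([426.387, 254.821,  19.23 ]), 0.63)
scene carton (array([ 490.457, -491.801,    2.039]), 0.62)
```

View pics/scene3.png

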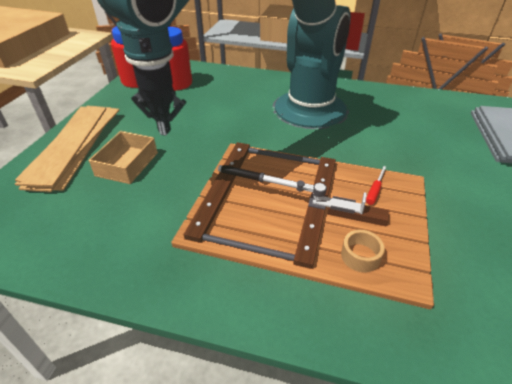

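The picture shows the wrench straight from the bolt (320,190) to its grip (230,172), and the stay home with its tab at (365,205). The bystanders haven't moved and the gripper is clear.

```bash
python3 -c "from rig import robot;print(robot.sign_off())"
```

```text
the job is handed in; nothing more can be done
None
```

The job is handed in (no verdict came back): the stay is fully home, the wrench broke over at about 0.1 rad and sprang straight at the tight position, and the tape roll, screwdriver and carton were not moved.

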